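# Turn the shortbread out of its loose-bottomed tin

### The arm

A 7-joint arm with a two-finger parallel gripper is mounted at the origin on a cart in front of the work surface, level with it; the furniture and walls round the work are solid. World frame = base frame: x ahead of the robot, y to its left, z up, the work surface at z = 0. Lengths are in m, angles in degrees, forces in N, time in s.
With the tool pointing down it reaches from about 0.35 to 0.775 m from the base axis. Payload 3.1 kg.
Tool frame: the origin (TCP) lies on the centre line of the jaws, within the pads' length; the fingertips stand 17 mm ahead of it and the grasp point (between the pads) lies 2 mm behind it (robot.tip_reach is the distance from the TCP to the fingertips, in m); z points along the fingers, y is the line along which they close (so a half turn about z gives the same grasp; the last joint's range is limited). The gripper opens to 85 mm and grips with 20 to 120 N. Pads are 22 mm wide; open, the fingers measure 114 mm over their backs; the gripper's body (76 mm by 85 mm) begins 54 mm behind the grasp point. The pads swing forward as they close: fully open they stand 13 mm farther back than shut.
Start: joints at [68.199, 17.813, 0.802, 86.603, -0.252, 75.585, -1.558], TCP at [0.183, -0.519, 0.222] pointing down, gripper open.
Joint ranges: [-154.91, 154.91], [-16.99, 109.72], [-72.82, 74.43], [7.12, 147.25], [-82.49, 262.49], [11.32, 116.49], [-174.64, 174.64]. Speed limits (degrees/s): [159.86, 159.86, 180, 180, 180, 180, 180].

### API

Orientations are given as [roll, pitch, yaw] about the fixed x, y, z axes, in that order (R = Rz(yaw) Ry(pitch) Rx(roll)).
In Python, from station import robot, fingers, vision, workorder, recognise gives the robot as it stands. Calls block until the motion is done:
- robot.move_to(position, orientation): joint-space move of the TCP to a pose.
- robot.line_to(position, orientation=None, velocity=0.15, f_stop=None): straight line of the TCP; orientation=None keeps the orientation; velocity is the mean speed in m/s. With f_stop (N) it stops when the force on the tool has changed by that much, and returns True; else False.
- robot.move_j(angles): joint-space move.
- fingers.gripper_to(opening, force=None): opening from 0.0 (shut) to 1.0 (fully open); force is the grip in N (None keeps the last); returns when the fingers have stopped.
- robot.pause(seconds).
- robot.inverse_kinematics(position, orientation): joint angles nearest the present ones, or None.
- vision.grab_frame(name): name is "scene" or "top"; returns the picture (400x640x3 uint8, red, green, blue); there is no depth.
- vision.calibration(name): a dict with "mtx" (3x3 intrinsics, pixels), "k1" (the pictures are not rectified: a ray, as slopes to the right and down, at radius r is drawn at 1 + k1 r^2 times it, then the intrinsics apply), "extrinsics" (4x4, takes a point from world to camera coordinates). Camera axes: x right, y up, looking along -z (the intrinsics and any distortion apply to the point x, -y, -z); pixel columns grow to the right and rows downward; lengths in m; the calibration is good to about 2 mm. A picture is of the moment at which its call begins. calibration takes no time and is no camera call.
A pose or a line that the arm cannot do raises robot.PlanningError and nothing moves.
- workorder.close_job(): hands the job in; it is judged then, once.
Trained networks look in the newest picture that a camera, given by its name, has taken for a name from the list of things; names that differ only in an ending like _2 or _b are one class to them, and where a whole thing is asked for, a point or a joint stands for the part that bears it (a point fixed in the world has none). Each returns a list of dicts, best first, with "p" (0 to 1); they miss things now and then, are a little off and sometimes report something else, mostly with a low value. They report only what shows in the picture. A call takes as long as a camera call. They do not tell look-alikes from the thing itself.
- recognise(label, camera): "rect" ([centre column, centre row, width, height] in pixels, round what is visible of it).
Readings, each from a call of its own:
- robot.current_time_s(): time.
- robot.current_joint_positions(): joint angles.
- robot.current_dq(): joint speeds.
- robot.current_joint_torque(): joint torques, N m.
- robot.current_tool_pos(): TCP position.
- robot.current_eef_rot(): TCP orientation.
- robot.current_contact_force(): force on the tool from outside, world axes, zero at the start.
- robot.current_torque(): the same for the moment, N m.
- robot.current_finger_gap(): opening from 0.0 (shut) to 1.0 (fully open).
- robot.current_gripper_force(): force on a finger pad.
Only numpy, scipy, OpenCV 4.12 (cv2) and the standard library are available. Lean on these libraries where they do the work, as an engineer would, in place of code of your own. Each camera call takes 0.05 s, during which the arm holds its last target. There are 200 camera calls.

### The job

Turn out the shortbread: stand the full tin in the collar on top of the lifting stand, throw the stand's lever fully over so that the plunger pushes the loose base up out of the ring, then take the base with its shortbread from above and set it down gently, level and wholly on the round slate. Finally throw the lever fully back so that the plunger is down, with the empty ring left sitting flat in the collar. Do not tip the shortbread over or drop it, and leave the other, empty tin where it is.

Things in the scene. Friction and masses are not known exactly. Their poses are not given: they have to be found in the camera images.
- tin_centre (a point): The full tin: plain steel ring, outside 64 mm (66 at the rolled rim), 30 mm high, bore 59, open above and below, with a 3 mm thick inward lip at its foot (hole 46 mm) that carries the loose base. About 0.1 kg without base. It begins right of the stand, in one of two places; the empty tin has the other. Point: ring's centre, 15 mm above its underside; z up.
- insert_centre (a point): The loose base with its shortbread, one rigid piece 22 mm high, about 0.1 kg: steel disc 54 mm across, 4 mm thick, below; buff-brown round shortbread about 50 mm across, 18 mm thick, fixed on it. It begins inside the full tin, 3 mm above the tin's underside, its top 5 mm below the rim. Point: its centre, 11 mm above its underside; z up.
- spare_centre (a point): The empty tin, a bystander: like the full one (64 mm across, 30 mm high, steel) but with only a steel base inside, no shortbread. Point: its centre, 15 mm above the worktop.
- stand_seat (a point): The lifting stand, fixed: aluminium top plate 120 (x) by 124 mm (y), its top 70 mm above the worktop, on two cheeks and a wooden foot 150 x 136 mm. Point: centre of the plate's upper face; a collar 4 mm high, 70 mm inside diameter, 78 outside, stands round it to take the tin. x points away from the robot (turned by up to 0.35 rad), y left, z up; the lever is on the -x side.
- plunger_top (a point): Centre of the top of the stand's steel plunger, 36 mm across, in the middle of the collar. 1 mm below the plate's face with the lever at 0; rises 44 mm as the lever is thrown, lifting the tin's base until its underside is about 13 mm above the tin's rim, while the ring stays in the collar.
- lever_knob (a point): Centre of the black ball (22 mm) ending the lever, a 9 mm steel rod, 85 mm from pivot to ball centre, at the stand's front, robot side; it swings in a vertical plane along the stand's y. In the stand_seat frame: pivot at x -90, y 0, z -30 mm; ball at y +42, z +44 mm with the lever at 0, y 0, z +55 half-way, y -42, z +44 thrown.
- lever (a joint): Lever angle: 0 = plunger down, leaning 30 degrees to the left (stand's +y); 1.05 rad = plunger fully up, leaning 30 degrees to the right (-y). Stops at both ends; it stays where it is left (friction). Pushing the ball or rod over takes about 2 to 5 N.
- slate_top (a point): The round black slate, fixed on the worktop left of the stand: 152 mm across, 12 mm thick. Point: centre of its upper face.
There are look-alikes about, which are no part of the job. What is shaped like the part that bears insert_centre but turquoise or yellow is not meant.

How it is judged (in metres and radians):
On the way, in this order (a step that is already met when the one before it is completed fails the run):
1. the full tin stands flat in the stand's collar, base still in it, lever down (horizontal distance between tin_centre and stand_seat below 0.006 m and z of tin_centre in the frame of stand_seat between 0.011 and 0.019 m and angle between tin_centre's own z axis and vertical below 0.08 rad and value of joint lever below 0.12 rad and distance between insert_centre and tin_centre below 0.006 m), for 0.2 s.
2. the lever is thrown fully and the plunger holds the base up above the rim, the ring staying in the collar (horizontal distance between tin_centre and stand_seat below 0.006 m and z of tin_centre in the frame of stand_seat between 0.011 and 0.019 m and angle between tin_centre's own z axis and vertical below 0.08 rad and value of joint lever above 0.95 rad and z of insert_centre in the frame of stand_seat above 0.045 m and horizontal distance between insert_centre and stand_seat below 0.015 m), for 0.2 s.
3. the base with its shortbread lies level and wholly on the slate, while the lever is still thrown (horizontal distance between insert_centre and slate_top below 0.048 m and z of insert_centre in the frame of slate_top between 0.007 and 0.015 m and angle between insert_centre's own z axis and vertical below 0.08 rad and value of joint lever above 0.85 rad), for 0.2 s.
4. the lever is fully back and the plunger down, the empty ring flat in the collar (value of joint lever below 0.1 rad and horizontal distance between tin_centre and stand_seat below 0.006 m and z of tin_centre in the frame of stand_seat between 0.011 and 0.019 m and angle between each of tin_centre, insert_centre's own z axis and vertical below 0.08 rad and horizontal distance between insert_centre and slate_top below 0.048 m and z of insert_centre in the frame of slate_top between 0.007 and 0.015 m), for 0.2 s.
At the end, for the whole second after the job is handed in: Base with shortbread level (0.08 rad) on the slate, centre within 48 mm of the slate's; empty ring flat in the collar (centre within 6 mm, tilt under 0.08 rad); lever within 0.10 rad of its plunger-down stop; empty tin within 25 mm of its start (all of step 4 and distance of spare_centre from where it was at the start of the episode below 0.025 m); the robot touches nothing.
It fails at once if the shortbread is tipped by more than 0.6 rad (angle between insert_centre's own z axis and vertical above 0.6 rad).
It fails at once if the base with its shortbread is dropped (falls free at over 0.5 m/s) (linear speed of insert above 0.5 m/s and contact force between insert and anything else below 0.01 N).
It fails at once if the empty tin is displaced by more than 25 mm (distance of spare_centre from where it was at the start of the episode above 0.025 m).
It also fails if it takes over 72 s, if anything falls off the work surface, if the arm or the gripper's body presses on something with over 40 N, if the wrist force passes 120 N, or if a joint passes its speed limit or range.

## Working session

There is one attempt and no reset: what is moved stays moved. The work goes in short steps, each a Python script; the robot and the scene stay as the last script left them, time stands still between calls to the robot, and variables do not carry over. Pictures are saved under pics/ and viewed, at most 10 in all, crops included, and the job is handed in when it is done.

```bash
mkdir -p pics
cat > h.py <<'E'
import numpy as np, cv2
from station import robot, fingers, vision, workorder, recognise
def ray(cam,u,v):
    c=vision.calibration(cam);K=np.array(c["mtx"]);E=np.array(c["extrinsics"])
    d=np.array([(u-K[0,2])/K[0,0],(v-K[1,2])/K[1,1]]);s=d.copy()
    for _ in range(30): s=d/(1+c["k1"]*(s@s))
    R=E[:3,:3];o=-R.T@E[:3,3]
    return o,R.T@np.array([s[0],-s[1],-1.])
def at(cam,u,v,z):
    o,d=ray(cam,u,v);return o+d*(z-o[2])/d[2]
def px(cam,p):
    c=vision.calibration(cam);K=np.array(c["mtx"]);E=np.array(c["extrinsics"])
    q=E[:3,:3]@np.array(p)+E[:3,3];s=np.array([q[0]/-q[2],-q[1]/-q[2]])
    s=s*(1+c["k1"]*(s@s));return np.array([K[0,0]*s[0]+K[0,2],K[1,1]*s[1]+K[1,2]])
def save(name,img,f=1): cv2.imwrite("pics/"+name,cv2.resize(img,None,fx=f,fy=f,interpolation=cv2.INTER_CUBIC)[:,:,::-1])
E
python3 - <<'E'
from h import *
for cam in("top","scene"):
    im=vision.grab_frame(cam);np.save(cam+".npy",im);save(cam+"0.png",im,1.25)
    o,_=ray(cam,0,0);print(cam,o.round(3))
    for l in("tin_centre","insert_centre","spare_centre","stand_seat","plunger_top","lever_knob","slate_top"):
        print(l,[(np.round(r["rect"],1).tolist(),round(r["p"],2)) for r in recognise(l,cam)])
E
```

```text
top [ 0.375 -0.065  1.55 ]
tin_centre [([416.3, 189.4, 20.6, 19.0], 0.52)]
insert_centre [([415.2, 192.8, 12.2, 17.4], 0.75), ([391.4, 221.4, 16.9, 14.6], 0.74), ([362.4, 215.5, 19.5, 14.2], 0.68), ([445.2, 222.1, 15.2, 14.9], 0.63), ([372.2, 179.9, 12.8, 19.6], 0.22)]
spare_centre [([371.6, 179.2, 13.2, 17.9], 0.79)]
stand_seat [([302.0, 175.6, 47.3, 54.7], 0.88)]
plunger_top [([301.1, 171.3, 9.8, 10.7], 0.64)]
lever_knob []
slate_top [([204.1, 196.2, 50.3, 40.3], 0.59)]
scene [-0.067 -1.005  0.956]
tin_centre [([385.1, 300.5, 25.5, 22.3], 0.78), ([385.0, 299.6, 15.6, 19.8], 0.6)]
insert_centre [([334.9, 293.2, 14.8, 21.1], 0.66), ([377.6, 351.4, 19.9, 26.6], 0.66), ([386.2, 298.5, 19.7, 17.7], 0.63), ([328.4, 266.5, 7.2, 16.3], 0.42), ([242.1, 167.4, 12.0, 19.9], 0.4)]
spare_centre [([363.9, 257.6, 24.4, 27.5], 0.81)]
stand_seat [([340.4, 206.7, 27.9, 49.2], 0.75)]
plunger_top []
lever_knob []
slate_top [([241.6, 166.4, 12.8, 21.6], 0.63)]
```

View pics/top0.png

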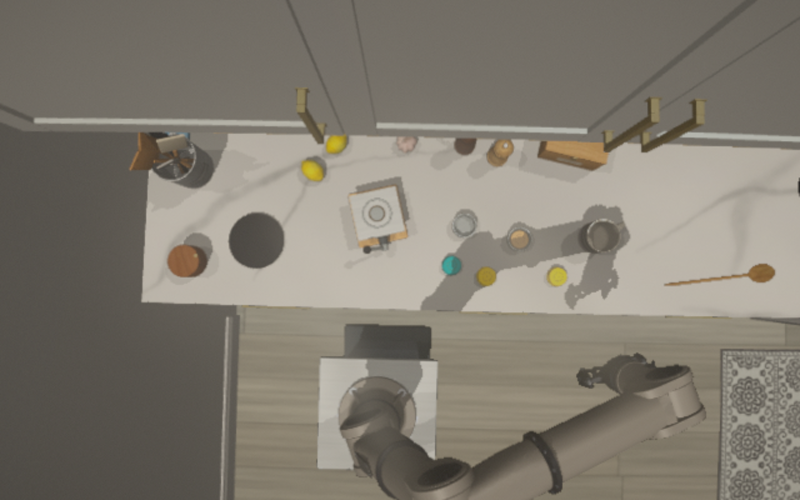

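Run:
```python
from h import *
im=np.load("top.npy");save("crop1.png",im[125:265,160:480],2.5)
im=np.load("scene.npy");save("crop2.png",im[120:380,190:450],2.3)
```

```text
(no output)
```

View pics/crop1.png

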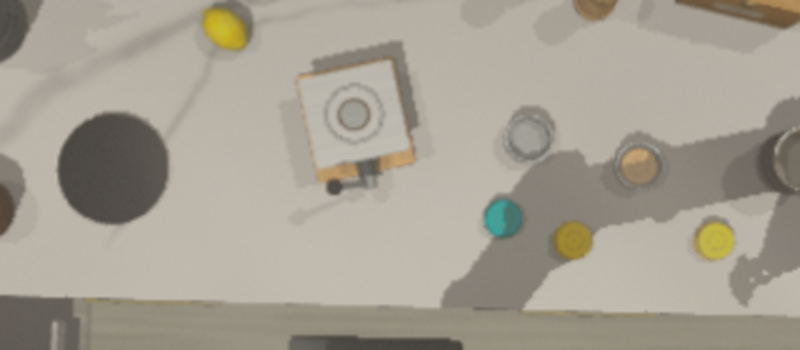

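View pics/crop2.png

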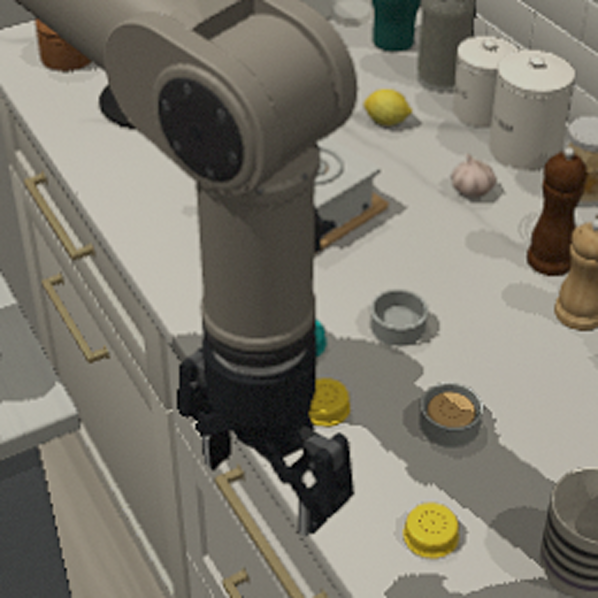

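Top view: the full tin is the steel ring with the buff-brown disc at (415,191). The empty tin is at (372,179). The turquoise (361,212) and yellow (389,221), (446,221) discs are look-alikes by colour. Collar is at (301.6,170), knob at (293.6,200), slate at (205,192). The scene crop agrees: the tin at (386,297) holds the shortbread and the one at (363,258) holds only steel.

Run:
```python
from h import *
im=np.load("top.npy");K=vision.calibration("top");f=K["mtx"][0][0];print(f,robot.tip_reach)
def hough(c,dia,z,half=20,s=10):
    u,v=c;x0,y0=int(u)-half,int(v)-half
    g=cv2.cvtColor(im[y0:y0+2*half,x0:x0+2*half],cv2.COLOR_RGB2GRAY)
    g=cv2.GaussianBlur(cv2.resize(g,None,fx=s,fy=s,interpolation=cv2.INTER_CUBIC),(0,0),4)
    r=dia/2*f/(1.55-z)*s
    h=cv2.HoughCircles(g,cv2.HOUGH_GRADIENT,1,10,param1=60,param2=12,minRadius=int(r*.93),maxRadius=int(r*1.07))
    if h is None: return
    return [((a[0]+.5)/s-.5+x0,(a[1]+.5)/s-.5+y0,a[2]/r) for a in h[0][:3]]
for n,c,d,z,hf in(("tin",(415.2,190.6),.066,.03,20),("short",(415.2,190.6),.050,.025,20),("spare",(371.6,178.6),.066,.03,20),("collar",(301.6,170.2),.078,.074,20),("collar_in",(301.6,170.2),.070,.074,20),("plunger",(301.6,170.2),.036,.069,20),("slate",(205.2,192.2),.152,.012,36),("knob",(293.6,199.8),.022,.114,12)):
    for a in hough(c,d,z,hf) or [(*c,0)]: print(n,np.round(a,2),at("top",a[0],a[1],z).round(4))
for n,c,z in(("tin",(385.5,297),.03),("spare",(363.5,255),.03)): print("scene",n,at("scene",*c,z).round(4))
# plate orientation
x0,y0=270,140
g=cv2.cvtColor(im[y0:210,x0:335],cv2.COLOR_RGB2HSV)
m=((g[...,1]<28)&(g[...,2]>165)).astype(np.uint8)
save("crop3.png",np.hstack([im[y0:210,x0:335],np.repeat(m[...,None]*255,3,2)]),6)
for n,c in (("TL",(279.2,155)),("TR",(316,148.2)),("BR",(325.6,187)),("BL",(287.2,193))): print(n,at("top",*c,.07).round(4))
```

```text
456.40037895361206 0.017
tin [415.2 190.6   0. ] [ 0.4844 -0.3679  0.03  ]
short [415.2 190.6   0. ] [ 0.4847 -0.3689  0.025 ]
spare [371.6 178.6   0. ] [ 0.5208 -0.2213  0.03  ]
collar [301.6 170.2   0. ] [0.5382 0.0113 0.074 ]
collar_in [301.6 170.2   0. ] [0.5382 0.0113 0.074 ]
plunger [301.6 170.2   0. ] [0.5388 0.0116 0.069 ]
slate [204.2  192.5    0.97] [0.4608 0.3436 0.012 ]
slate [205.5  192.     1.02] [0.4626 0.3392 0.012 ]
slate [205.5  190.9    1.05] [0.4664 0.3393 0.012 ]
knob [293.6 199.8   0. ] [0.4394 0.0318 0.114 ]
scene tin [ 0.4784 -0.3743  0.03  ]
scene spare [ 0.5128 -0.2283  0.03  ]
TL [0.5868 0.0863 0.07  ]
TR [ 0.6122 -0.0335  0.07  ]
BR [ 0.4857 -0.0681  0.07  ]
BL [0.463  0.0562 0.07  ]
```

View pics/crop3.png

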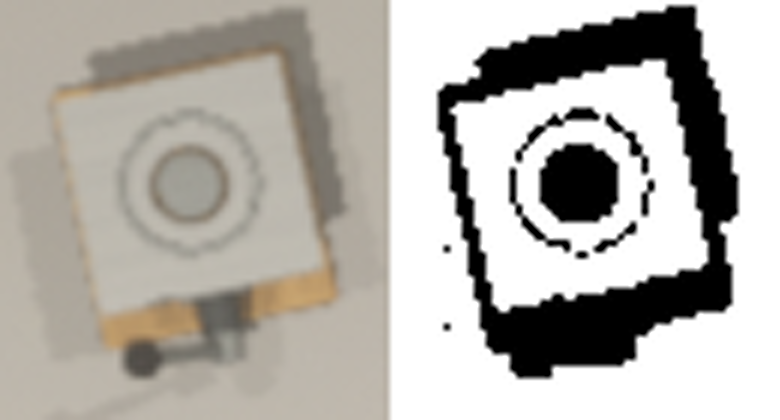

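Run:
```python
from h import *
im=np.load("top.npy")
hs=cv2.cvtColor(im,cv2.COLOR_RGB2HSV).astype(int)
m=((hs[...,1]<28)&(hs[...,2]>165)).astype(np.uint8)
n,l,st,ce=cv2.connectedComponentsWithStats(1-m)
i=l[170,301];print("plunger",st[i],ce[i],at("top",*ce[i],.069).round(4))
P=at("top",*ce[i],.069)
# plate component
n,l,st,_=cv2.connectedComponentsWithStats(m,connectivity=4);i=l[158,300];print(st[i])
sub=np.argwhere(l==i)[:,::-1]
W=np.array([at("top",u,v,.07)[:2] for u,v in sub],np.float32);print("plate rect",cv2.minAreaRect(W))
y0,x0=190,285
g=cv2.cvtColor(im,cv2.COLOR_RGB2GRAY)[y0:210,x0:302];d=np.argwhere(g<75)+[y0,x0];print(d.mean(0),len(d),at("top",d.mean(0)[1],d.mean(0)[0],.114))
yaw=np.radians(12.3);R=np.array([[np.cos(yaw),-np.sin(yaw)],[np.sin(yaw),np.cos(yaw)]])
print("knob pred",P[:2]+R@[-.09,.042])
print(robot.current_eef_rot(),robot.current_time_s())
t=[.4845,-.3685]
robot.move_to([*t,.12],[180,0,90]);print(robot.current_joint_positions(),robot.current_time_s())
fingers.gripper_to(1.0,20)
robot.line_to([*t,.026],f_stop=15);print(robot.current_tool_pos())
fingers.gripper_to(0,20);print("gap",robot.current_finger_gap(),robot.current_gripper_force(),robot.current_time_s())
fingers.gripper_to(1.0)
robot.line_to([*t,.07]);robot.move_to([*t,.07],[180,0,0]);print(robot.current_joint_positions(),robot.current_time_s())
robot.line_to([*t,.024],f_stop=15);fingers.gripper_to(0,30)
print("gap",robot.current_finger_gap(),robot.current_gripper_force(),robot.current_tool_pos(),robot.current_time_s())
```

```text
plunger [295 164  13  13 143] [301.07692308 170.13986014] [0.5389 0.0133 0.069 ]
[     0      0    640    400 198268]Traceback (most recent call last):
  File "<stdin>", line 11, in <module>
  File "h.py", line 10, in at
    o,d=ray(cam,u,v);return o+d*(z-o[2])/d[2]
        ~~~^^^^^^^^^
  File "h.py", line 4, in ray
    c=vision.calibration(cam);K=np.array(c["mtx"]);E=np.array(c["extrinsics"])
ValueError: time passes only in moves, steps and waits
```

Run:
```python
from h import *
im=np.load("top.npy")
P=at("top",301.08,170.14,.069)
y0,x0=190,285
g=cv2.cvtColor(im,cv2.COLOR_RGB2GRAY)[y0:210,x0:302];d=np.argwhere(g<75)+[y0,x0];print(d.mean(0),len(d))
yaw=np.radians(12.3);R=np.array([[np.cos(yaw),-np.sin(yaw)],[np.sin(yaw),np.cos(yaw)]])
print("knob pred",P[:2]+R@[-.09,.042],px("top",[*(P[:2]+R@[-.09,.042]),.114]))
print(robot.current_eef_rot(),robot.current_time_s())
t=[.4845,-.3685]
robot.move_to([*t,.12],[180,0,90]);print(robot.current_joint_positions(),robot.current_time_s())
fingers.gripper_to(1.0,20)
robot.line_to([*t,.026],f_stop=15);print(robot.current_tool_pos())
fingers.gripper_to(0,20);print("gap",robot.current_finger_gap(),robot.current_gripper_force(),robot.current_time_s())
fingers.gripper_to(1.0)
robot.line_to([*t,.07]);robot.move_to([*t,.07],[180,0,0]);print(robot.current_joint_positions(),robot.current_time_s())
robot.line_to([*t,.024],f_stop=15);fingers.gripper_to(0,30)
print("gap",robot.current_finger_gap(),robot.current_gripper_force(),robot.current_tool_pos(),robot.current_time_s())
```

```text
[nan nan] 0
knob pred [0.44202525 0.03512687] [292.56046707 198.94422625]
[1.79996959e+02 2.17985546e-03 1.94151574e+01] 0.8
[ 47.99410949  29.90579224 -17.94984391  84.89429199   9.77967591
  66.69843993  28.18202569] 2.125
[ 0.48529153 -0.368929    0.02685918]
gap -0.0005179700676609379 0.0 3.8833
[ 33.6712216   31.44576361   2.87958967  88.80440383  -1.73477707
  59.88484311 -52.95275998] 6.375
gap 0.0028572590790070067 0.0 [ 0.48448581 -0.36848695  0.02398553] 7.6<stdin>:5: RuntimeWarning: Mean of empty slice.
  ret = um.true_divide(
```

Run:
```python
from h import *
im=vision.grab_frame("top");im2=vision.grab_frame("scene")
a=cv2.resize(im[125:265,330:490],None,fx=2.5,fy=2.5,interpolation=cv2.INTER_CUBIC)
b=cv2.resize(im2[200:380,300:460],(400,450),interpolation=cv2.INTER_CUBIC)
save("c4.png",np.hstack([np.vstack([a,np.zeros((100,400,3),np.uint8)]),b]))
```

```text
(no output)
```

View pics/c4.png

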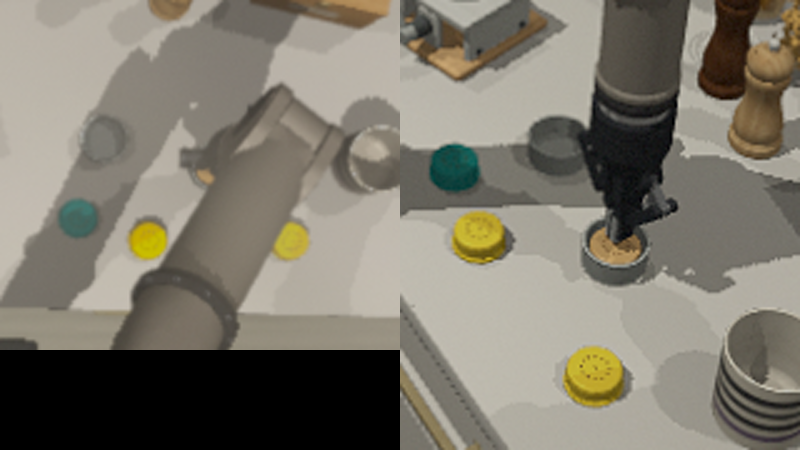

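Run:
```python
from h import *
p=lambda *a:print(*[np.round(x,4) for x in a])
p(px("scene",[.4845,-.3685,.024]),px("scene",[.4845,-.3685,.007]),px("top",[.4845,-.3685,.03]))
p(robot.current_contact_force(),robot.current_tool_pos(),robot.current_eef_rot(),robot.current_finger_gap(),robot.current_joint_torque())
robot.line_to([.4845,-.3685,.06]);p(robot.current_contact_force(),robot.current_tool_pos(),robot.current_finger_gap())
im2=vision.grab_frame("scene");save("c5.png",im2[210:350,310:470],5)
```

```text
[385.968  296.1284] [385.3703 300.8445] [415.3858 190.5665]
[ 0.1292 -0.3391  0.4829] [ 0.4845 -0.3685  0.024 ] [-1.799985e+02  3.600000e-03  2.000000e-03] 0.0007 [-1.00000e-03 -4.69155e+01  7.22700e-01 -1.94156e+01  1.00000e-02
  2.80000e-03  0.00000e+00]
[-0.126  -0.1757 -0.9151] [ 0.485  -0.3689  0.0606] 0.003
```

View pics/c5.png

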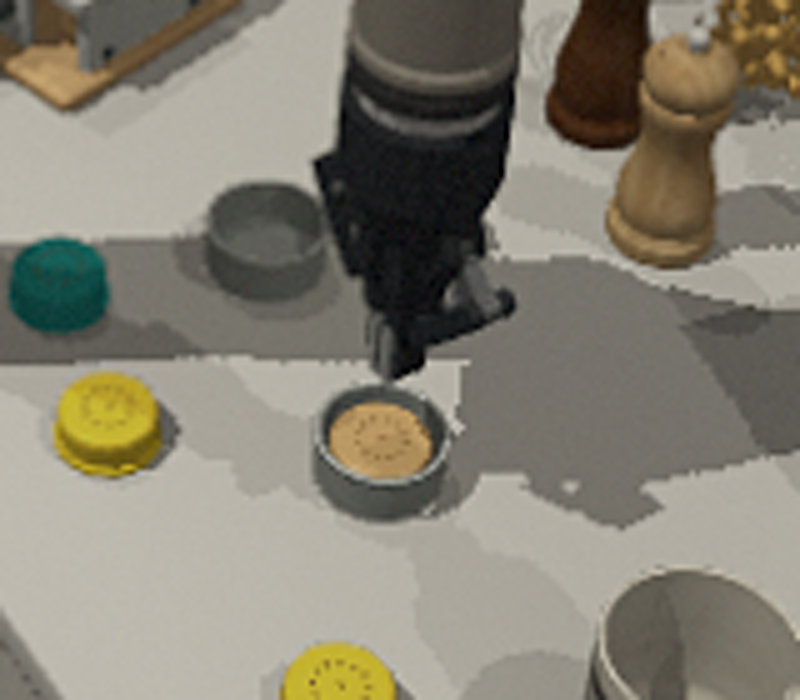

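The picture shows the closed fingers (tip about (388,285)) just above the tin. They hang roughly 20 mm higher than the given tool length implies, so both closings passed over the tin and it has not moved. I'll probe the worktop, shut and at about 64 mm opening, to get the true tip length.

Run:
```python
from h import *
p=lambda *a:print(*[np.round(x,4) for x in a])
t=[.56,-.34]
robot.line_to([*t,.06])
for gap in(0,.75):
    fingers.gripper_to(gap);robot.line_to([*t,.035])
    h=robot.line_to([*t,-.012],velocity=.04,f_stop=6)
    p(gap,h,robot.current_tool_pos(),robot.current_contact_force(),robot.current_finger_gap(),robot.current_time_s())
    robot.line_to([*t,.06])
```

```text
Traceback (most recent call last):
numpy._core._exceptions._UFuncOutputCastingError: Cannot cast ufunc 'multiply' output from dtype('float64') to dtype('bool') with casting rule 'same_kind'
```

Run:
```python
from h import *
p=lambda *a:print(*[np.round(np.asarray(x,float),4) for x in a])
t=[.56,-.34]
p(robot.current_tool_pos(),robot.current_contact_force())
robot.line_to([*t,.06])
fingers.gripper_to(.75)
robot.line_to([*t,.035])
h=robot.line_to([*t,-.012],velocity=.04,f_stop=6)
p(h,robot.current_tool_pos(),robot.current_contact_force(),robot.current_finger_gap(),robot.current_time_s())
robot.line_to([*t,.06])
```

```text
[ 0.5595 -0.3397 -0.0089] [-0.1233 -0.5462  4.3902]
0.0 [ 0.5603 -0.3402 -0.0116] [ 0.5124 -0.1988 -0.5022] 0.7501 13.25
```

Run:
```python
from h import *
p=lambda *a:print(*[np.round(np.asarray(x,float),4) for x in a])
q=[.56,-.34]; t=[.4845,-.3685]
robot.line_to([*q,-.005])
h=robot.line_to([*q,-.032],velocity=.04,f_stop=6)
z0=robot.current_tool_pos()[2]
p(h,z0,robot.current_contact_force(),robot.current_time_s())
robot.line_to([*q,.05]);fingers.gripper_to(1.0)
if h:
    robot.move_to([*t,.05],[180,0,90])
    zg=z0+.007
    h=robot.line_to([*t,zg],f_stop=12);p(h,robot.current_tool_pos())
    fingers.gripper_to(0,20);p("gap",robot.current_finger_gap(),robot.current_gripper_force(),robot.current_tool_pos(),robot.current_time_s())
```

```text
1.0 -0.015 [-0.3538  0.7146  5.4429] 14.8833
0.0 [ 0.4849 -0.3684 -0.0079]Traceback (most recent call last):
  File "<stdin>", line 13, in <module>
  File "<stdin>", line 2, in <lambda>
ValueError: could not convert string to float: 'gap'
```

Run:
```python
from h import *
p=lambda *a:print(*[np.round(np.asarray(x,float),4) for x in a])
t=[.4845,-.3685]
g=robot.current_finger_gap();p(g,robot.current_gripper_force(),robot.current_tool_pos(),robot.current_time_s())
if g>.6:
    fingers.gripper_to(1.0);robot.line_to([*t,.035]);robot.move_to([*t,.035],[180,0,0])
    h=robot.line_to([*t,-.008],f_stop=12);fingers.gripper_to(0,40)
    p(h,robot.current_finger_gap(),robot.current_gripper_force(),robot.current_tool_pos())
    robot.line_to([*t,.14]);p(robot.current_finger_gap(),robot.current_contact_force(),robot.current_time_s())
    robot.move_to([.50,-.12,.14],[180,0,0]);p(robot.current_time_s())
    im=vision.grab_frame("top");im2=vision.grab_frame("scene")
    P=at("top",301.08,170.14,.069);p(P)
    save("c6.png",np.hstack([cv2.resize(im2[100:320,250:450],(400,440),interpolation=cv2.INTER_CUBIC),cv2.resize(im[130:240,260:360],(400,440),interpolation=cv2.INTER_CUBIC)]))
```

```text
0.741 23.5151 [ 0.485  -0.3694 -0.0063] 18.0333
0.0 0.7591 45.1196 [ 0.4857 -0.3697 -0.006 ]
0.7594 [-0.1745 -0.1031 -2.5542] 21.9667
22.95
[0.5389 0.0133 0.069 ]
```

View pics/c6.png

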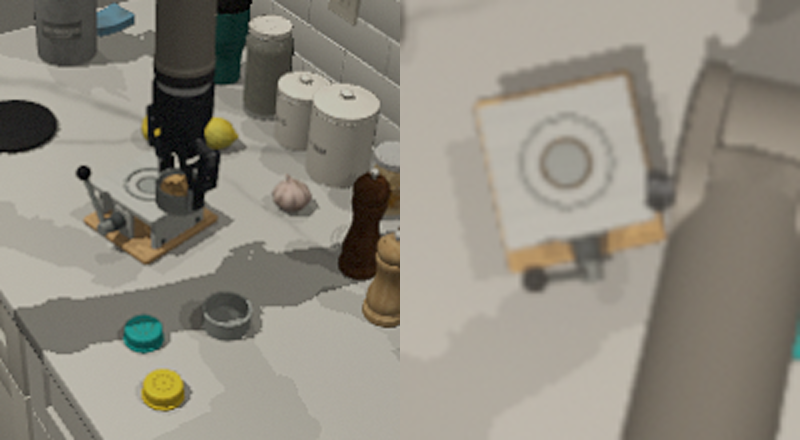

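The scene crop shows the full tin held level with its shortbread, with the collar free at (324,192) in scene pixels. Now I'll lower the tin into the collar by touch, searching if it lands on the collar's rim.

```bash
cat >> h.py <<'E'
def zz(n=5): return np.mean([robot.current_tool_pos() for _ in range(n)],0)
E
python3 - <<'E'
from h import *
P=np.array([.5389,.0133]);print(px("scene",[*P,.074]))
robot.move_to([*P,.10],[180,0,0]);robot.line_to([*P,.078])
d=.0025;ok=False
for o in[(0,0),(-d,0),(d,0),(0,d),(0,-d),(-d,-d),(d,d),(d,-d),(-d,d)]:
    c=P+o;robot.line_to([*c,.074],velocity=.1)
    h=robot.line_to([*c,.060],velocity=.03,f_stop=5);z=zz();print(o,h,z.round(4),robot.current_contact_force().round(1),robot.current_time_s())
    if z[2]<.0662: ok=True;break
print(ok)
im=vision.grab_frame("scene");save("c7.png",im[120:260,250:400],4)
E
```

```text
[325.16335887 189.93584455]
(0, 0) True [0.5377 0.0132 0.0647] [-0.4 -1.  -3.1] 24.5917
True
```

View pics/c7.png

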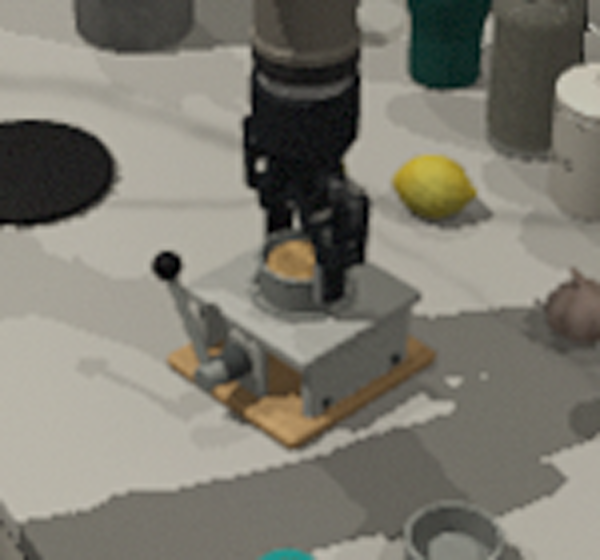

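Run:
```python
from h import *
c=np.array([.5389,.0133])
robot.line_to([*c,.0635],velocity=.03,f_stop=5);print(zz().round(4))
X=[]
for s in(1,-1):
    h=robot.line_to([c[0]+s*.007,c[1],.0635],velocity=.03,f_stop=8);X.append(zz()[0]);print(s,h,zz().round(4),robot.current_contact_force().round(1))
robot.line_to([np.mean(X),c[1],.0635],velocity=.03);print(zz().round(4))
fingers.gripper_to(1.0);robot.line_to([np.mean(X),c[1],.15],velocity=.2);print(robot.current_time_s())
```

```text
[0.538  0.0133 0.064 ]
1 True [0.5391 0.0133 0.064 ] [-0.7 -0.1  4. ]
-1 True [0.5355 0.0132 0.064 ] [ 2.1 -0.3  0.3]
[0.5355 0.0132 0.0639]
26.55
```

```bash
cat >> h.py <<'E'
S=np.array([.5373,.0133]);A=np.radians(12.3);R=np.array([[np.cos(A),-np.sin(A)],[np.sin(A),np.cos(A)]])
def W(x,y): return S+R@[x,y]
def L(p): return R.T@(np.array(p[:2])-S)
O=[180,0,12.3]
E
python3 - <<'E'
from h import *
a=W(-.09,.088)
robot.move_to([*a,.16],O);fingers.gripper_to(0);robot.line_to([*a,.095],velocity=.2)
h=robot.line_to([*W(-.09,-.035),.095],velocity=.1,f_stop=14)
print(h,L(zz()).round(4),robot.current_contact_force().round(1),robot.current_time_s())
robot.line_to([*W(-.09,.03),.095],velocity=.2);robot.line_to([*W(-.09,.03),.2],velocity=.25)
im=vision.grab_frame("scene");im2=vision.grab_frame("top")
save("c8.png",np.hstack([cv2.resize(im[120:260,250:400],(400,373),interpolation=cv2.INTER_CUBIC),cv2.resize(im2[130:223,260:360],(400,373),interpolation=cv2.INTER_CUBIC)]))
print(robot.current_time_s())
E
```

```text
True [-0.0888  0.0582] [-0.3  0.1 -1.1] 28.9083
29.875
```

View pics/c8.png

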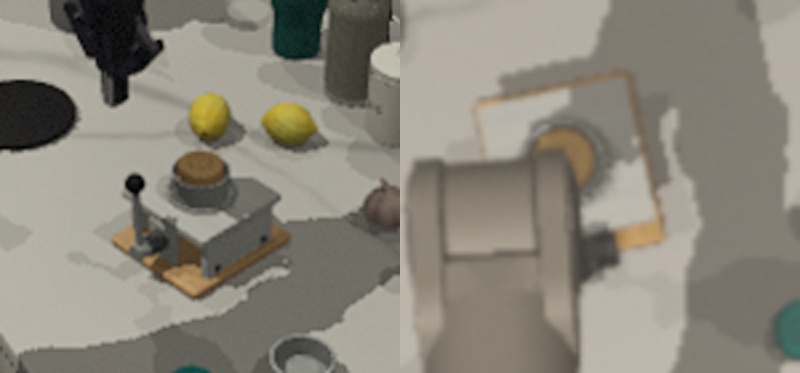

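The lever is about half-way (ball at (135,183) in the crop), the base is half raised and the ring is in the collar. The force stop tripped on first contact, so I'll continue the push more slowly.

Run:
```python
from h import *
a=W(-.09,.045)
robot.line_to([*a,.095],velocity=.25)
for v in(.06,.05,.05):
    h=robot.line_to([*W(-.09,-.036),.095],velocity=v,f_stop=22)
    y=L(zz())[1];print(h,L(zz()).round(4),robot.current_contact_force().round(1),robot.current_time_s())
    if y<-.022: break
robot.line_to([*W(-.09,.0),.095],velocity=.2);robot.line_to([*W(-.09,.0),.2],velocity=.25)
im=vision.grab_frame("scene");np.save("s.npy",im)
g=cv2.cvtColor(im,cv2.COLOR_RGB2GRAY)
for b in(0,.5,1,1.05): 
    q=b-.5236; k=[*W(-.09,-.085*np.sin(q)),.04+.085*np.cos(q)];u=px("scene",k);print(b,u.round(1),g[int(u[1])-1:int(u[1])+2,int(u[0])-1:int(u[0])+2].mean())
hs=cv2.cvtColor(im,cv2.COLOR_RGB2HSV)[150:200,305:345];m=(hs[...,0]<18)&(hs[...,1]>80)&(hs[...,2]>80)
d=np.argwhere(m);print("biscuit rows",len(d),(d.mean(0)+[150,305]).round(1),d.min(0)+[150,305],d.max(0)+[150,305],px("scene",[*S,.135]))
print(robot.current_time_s())
```

```text
True [-0.0915 -0.0215] [-1.2  2.5  2.6] 31.625
True [-0.0917 -0.0211] [-0.2  3.8  2.1] 31.9333
True [-0.092  -0.0207] [-0.3  3.3  3.6] 32.2417
0 [290.6 184.8] 172.11111111111111
0.5 [300. 188.] 171.66666666666666
1 [310.  197.5] 123.55555555555556
1.05 [310.9 198.8] 48.111111111111114
biscuit rows 54 [177.4 325.7] [172 318] [182 333] [324.86333842 172.62365158]
33.1083
```

Run:
```python
from h import *
robot.move_to([*S,.17],O);fingers.gripper_to(1.0,30)
h=robot.line_to([*S,.107],velocity=.12,f_stop=8);print(h,zz().round(4))
if not h:
    fingers.gripper_to(0,30);g=robot.current_finger_gap();print(g,robot.current_gripper_force().round(1),zz().round(4),robot.current_time_s())
    if g>.45:
        robot.line_to([*S,.19],velocity=.12);print(robot.current_finger_gap(),robot.current_contact_force().round(2))
        robot.move_to([.4625,.3405,.12],O);robot.line_to([.4625,.3405,.03],velocity=.15)
        h=robot.line_to([.4625,.3405,-.006],velocity=.03,f_stop=4);print(h,zz().round(4),robot.current_finger_gap(),robot.current_time_s())
```

```text
False [0.5378 0.0134 0.1075]Traceback (most recent call last):
  File "<stdin>", line 5, in <module>
AttributeError: 'float' object has no attribute 'round'
```

Run:
```python
from h import *
g=robot.current_finger_gap();print(g,robot.current_gripper_force(),zz().round(4),robot.current_time_s())
if g>.45:
        robot.line_to([*S,.19],velocity=.12);print(robot.current_finger_gap(),robot.current_contact_force().round(2))
        robot.move_to([.4625,.3405,.12],O);robot.line_to([.4625,.3405,.03],velocity=.15)
        h=robot.line_to([.4625,.3405,-.006],velocity=.03,f_stop=4);print(h,zz().round(4),robot.current_finger_gap(),robot.current_time_s())
```

```text
0.5694391748610218 30.646047815680504 [0.5379 0.0135 0.1078] 35.4583
0.5699822217919085 [ 0.44 -0.21 -0.85]
True [0.4623 0.3404 0.0074] 0.571630442337271 39.1167
```

Run:
```python
from h import *
robot.pause(.1);fingers.gripper_to(1.0);robot.line_to([.4625,.3405,.15],velocity=.2)
robot.move_to([*W(-.09,-.10),.2],O);fingers.gripper_to(0)
im=vision.grab_frame("scene");im2=vision.grab_frame("top");np.save("t.npy",im2)
save("c9.png",np.hstack([cv2.resize(im[120:260,200:400],(500,350),interpolation=cv2.INTER_CUBIC),cv2.resize(im2[160:225,170:225],(296,350),interpolation=cv2.INTER_CUBIC)]))
print(robot.current_time_s())
```

```text
43.05
```

View pics/c9.png

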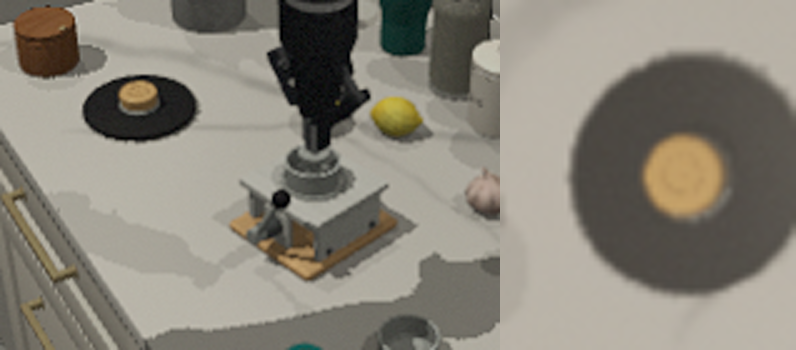

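The shortbread sits level near the middle of the slate, the ring is in the collar and the lever is still thrown (ball at (281,198) in the crop). Now I'll push the lever back.

Run:
```python
from h import *
a=W(-.09,-.088)
robot.line_to([*a,.2],velocity=.2);robot.line_to([*a,.095],velocity=.2);robot.line_to([*W(-.09,-.065),.095],velocity=.1)
for v in(.06,.05,.05):
    h=robot.line_to([*W(-.09,.038),.095],velocity=v,f_stop=22)
    y=L(zz())[1];print(h,L(zz()).round(4),robot.current_contact_force().round(1),robot.current_time_s())
    if y>.024: break
robot.line_to([*W(-.09,-.02),.095],velocity=.2);robot.line_to([*W(-.09,-.02),.2],velocity=.25)
robot.move_to([.42,-.25,.25],O)
im2=vision.grab_frame("top");im=vision.grab_frame("scene")
# compare with first pictures: plunger/ knob / spare
ref=np.load("top.npy").astype(int)
print("knob px diff",abs(im2[194:206,287:299].astype(int)-ref[194:206,287:299]).mean())
g=cv2.cvtColor(im,cv2.COLOR_RGB2GRAY)
for b in(0,.1,.2,.5,1): 
    q=b-.5236; u=px("scene",[*W(-.09,-.085*np.sin(q)),.04+.085*np.cos(q)]);print(b,u.round(1),g[int(u[1])-1:int(u[1])+2,int(u[0])-1:int(u[0])+2].mean())
for l in("spare_centre","tin_centre","insert_centre","lever_knob"): print(l,[(np.round(r["rect"],1).tolist(),round(r["p"],2)) for r in recognise(l,"scene")[:3]])
d=np.argwhere(g[170:200,270:315]<45)+[170,270];print("dark ball",len(d),d.mean(0)[::-1] if len(d) else None,robot.current_time_s())
```

```text
True [-0.0909  0.015 ] [ 1.2 -2.1  0.5] 45.7
True [-0.091   0.0147] [ 1.2 -2.9  0.3] 46.025
True [-0.0911  0.0144] [ 2.  -3.2  1.8] 46.35
knob px diff 0.8865740740740741
0 [290.6 184.8] 40.44444444444444
0.1 [292.3 184.9] 30.333333333333332
0.2 [294.1 185.2] 52.666666666666664
0.5 [300. 188.] 173.22222222222223
1 [310.  197.5] 173.77777777777777
spare_centre [([362.0, 257.1, 26.8, 26.5], 0.85)]
tin_centre [([325.7, 188.5, 20.6, 21.8], 0.8)]
insert_centre [([320.8, 268.7, 22.7, 19.2], 0.76), ([377.9, 350.6, 23.2, 25.5], 0.66), ([332.6, 293.5, 17.2, 19.3], 0.62)]
lever_knob [([297.8, 200.1, 16.3, 36.8], 0.52)]
dark ball 38 [288.26315789 183.55263158] 48.4667
```

```bash
python3 -c "
from h import *
print(robot.current_contact_force(),workorder.close_job())"
```

```text
the job is handed in; nothing more can be done
[ 0.32216842  0.14247405 -0.57175373] None
```

I handed the job in at about 48 s: the shortbread lies level near the middle of the slate, the empty ring is in the collar, the lever is back at its plunger-down stop and the empty tin has not moved (close_job returned no verdict).

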